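Load the soaking pan and open the safety-capped solvent tin

ROBOT

A 7-joint arm with a two-finger parallel gripper is mounted at the origin on a cart in front of the work surface, level with it; the furniture and walls round the work are solid. World frame = base frame: x ahead of the robot, y to its left, z up, the work surface at z = 0. Lengths are in m, angles in rad, forces in N, time in s.
With the tool pointing down it reaches from about 0.425 to 1.025 m from the base axis. Payload 9.4 kg.
Tool frame: the origin (TCP) lies midway between the tips of the shut fingers; the grasp point (between the pads) lies 19 mm behind it; z points along the fingers, y is the line along which they close (so a half turn about z gives the same grasp; the last joint's range is limited). The gripper opens to 93 mm and grips with 3 to 60 N. Pads are 15 mm wide; open, the fingers measure 128 mm over their backs; the gripper's body (75 mm by 188 mm) begins 65 mm behind the grasp point.
Start: joints at [1.151, 0.599, -0.003, 1.599, 0.002, 0.943, -0.08], TCP at [0.244, -0.683, 0.219] pointing down, gripper open.
Joint ranges: [-2.57, 2.57], [-0.35, 1.97], [-1.29, 1.29], [0.11, 2.56], [-1.05, 4.19], [0.11, 1.86], [-2.63, 2.63]. Speed limits (rad/s): [2.22, 2.22, 3.01, 3.01, 3.14, 3.14, 3.14].

INTERFACE

Orientations are given as a unit quaternion [x, y, z, w].
In Python, from cell import arm gives the robot as it stands. Calls block until the motion is done:
- arm.reach(position, orientation): joint-space move of the TCP to a pose.
- arm.move_l(position, max_speed=0.15, ori=None, f_stop=None): straight line of the TCP; ori=None keeps the orientation; max_speed is the mean speed in m/s. With f_stop (N) it stops when the force on the tool has changed by that much, and returns True; else False.
- arm.movej(angles): joint-space move.
- arm.grip(opening, newtons=None): opening from 0.0 (shut) to 1.0 (fully open); newtons is the grip in N (None keeps the last); returns when the fingers have stopped.
- arm.wait(seconds).
- arm.solve_ik(position, orientation): joint angles nearest the present ones, or None.
- arm.observe(): the state.
- arm.capture(name): name is "scene" or "top" or "wrist"; returns a dict with "color" (384x512x3 uint8, red, green, blue), "fx", "fy", "cx", "cy" (pixels), "camera_from_world" (4x4, takes a point from world to camera coordinates); the wrist camera has in their place "tool_from_camera" (4x4, takes a point from camera to tool coordinates, whose origin is the TCP and whose axes are the flange's). Camera axes: x right, y down, z forward; pixel columns grow to the right and rows downward; lengths in m; the calibration is good to about 2 mm. The wrist camera is an equidistant fisheye: a pixel r from the principal point sees the ray r / f radians off the axis. A picture is of the moment at which its call begins: read the wrist's pose just before it. There is no depth.
A pose or a line that the arm cannot do raises arm.MotionError and nothing moves.
- arm.hand_in(): hands the job in; it is judged then, once.
The state is a dict: "clock": time; "joints": joint angles; "qd": joint speeds; "tau": joint torques, N m; "tcp_pos": TCP position; "tcp_rot": TCP orientation; "contact_force": force on the tool from outside, world axes, zero at the start; "wrist_torque": the same for the moment, N m; "opening": opening from 0.0 (shut) to 1.0 (fully open); "grip_force": force on a finger pad.
Only numpy, scipy, OpenCV 4.12 (cv2) and the standard library are available. Lean on these libraries where they do the work, as an engineer would, in place of code of your own. Each camera call takes 0.05 s, during which the arm holds its last target. There are 200 camera calls.

TASK

Two greasy bolts and a wooden offcut are mixed up on the bench: lay both bolts in the round steel pan where they will be soaked, and the offcut in the slatted wooden scrap crate. Only when that is done, open the solvent tin, so that it does not stand open meanwhile: press its push-and-turn safety cap down and, keeping it pressed, twist it counter-clockwise until it is free, then lift it off. Finish while still holding the cap upright in the gripper, 5 to 10 cm straight above the spout (do not put it down), with the tin left standing where it was and the adjustable wrench, oil can and tape measure left alone.

Things in the scene. Friction and masses are not known exactly. Their poses are not given: they have to be found in the camera images.
- tin: oblong tinplate solvent tin with a paper label, loose but full (about 2 kg). 95 mm along its x, 150 mm along its y, top sheet 145 mm above its underside. Origin: centre of the underside, z up. Spout axis at x 0, y +33 mm in its frame. The wire handle lies folded on the top at the -y end, at most 8 mm above the top sheet and 45 mm or more from the spout's axis
- spout (a point): centre of the mouth of the tin's plastic spout, 24 mm above the tin's top sheet (169 mm above its underside). Neck 28 mm across, three bayonet lugs out to 37 mm, foot flange 49 mm across and 2.5 mm high
- cap: black round push-and-turn cap on the spout, 45 mm across its ribbed side, 28 mm tall, 35 g, turn arrows on its crown. Origin: centre of its lower rim, z up along its axis; closed, the rim stands 9 mm above the tin's top sheet (154 mm above the underside). Three inner lugs are held up in pockets of the spout by a spring disc: as it sits it neither lifts nor turns, and it never turns clockwise
- cap_top (a point): centre of the cap's crown, 28 mm above the cap's origin. To free the cap: press it down over 4 mm (5 N to start, 1 N more per mm, bottoms firmly at 6.5 mm and about 12 N); keeping it pressed, turn it counter-clockwise seen from above by 0.75 to 1.4 rad (best 1.1; firm stop near 1.5). The lugs then stand in gaps, the spring raises it 5 mm, and it lifts straight off
- bolt_1: hex bolt with nut, lying; 88 mm long, shank 12 mm thick, head and nut 20 mm across, 0.1 kg. Origin: at table level below the middle of its outline. In its frame the shank's axis lies 9 mm up and runs from the head at (-18, 33) mm to the tip at (24, -39) mm; nut at (12, -18) mm; the bare shank between head and nut is centred at (-3, 8) mm
- bolt_2: second bolt, the same as bolt_1
- offcut: brown wooden offcut, block of 40 mm (its x) by 53 mm (its y) by 30 mm high, 28 g. Origin: centre of its underside
- pan: round shallow steel soaking pan, fixed to the bench, 140 mm across at the foot, 172 mm at the rim, 42 mm high, wall 3 mm, floor 4 mm. Origin: centre of its underside
- crate: slatted light-wood scrap crate, fixed to the bench, 150 mm along its x, 165 mm along its y, 62 mm high, walls and floor 9 mm thick. Origin: centre of its underside
- wrench: adjustable wrench lying flat on the bench, 172 x 110 x 11 mm, bystander. Origin: centre of its underside
- oil_can: pump oil can with a bent spout, 79 x 81 x 152 mm, bystander. Origin: centre of its underside
- tape_measure: tape measure, 77 x 83 x 35 mm, bystander. Origin: centre of its underside
There are look-alikes about, which are no part of the job. Of the things that look like the offcut, the largest one is meant.

How it is judged:
By the outcome, as a careful person would: the job done as asked, in the order asked, and still so for the second after the job is handed in, while the arm keeps its last pose, push and grip.
It also fails if it takes over 72 s, if anything falls off the work surface, if the arm or the gripper's body presses on something with over 40 N, if the wrist force passes 120 N, or if a joint passes its speed limit or range.

## Working session

There is one attempt and no reset: what is moved stays moved. The work goes in short steps, each a Python script; the robot and the scene stay as the last script left them, time stands still between calls to the robot, and variables do not carry over. Pictures are saved under pics/ and viewed, at most 10 in all, crops included, and the job is handed in when it is done.

```bash
mkdir -p pics; ls
python3 - <<'E'
from cell import arm
import cv2,numpy as np
o=arm.observe();print(o['clock'],o['tcp_pos'],o['tcp_rot'],o['opening'])
for n in("scene","top"):
    c=arm.capture(n);cv2.imwrite(f"pics/{n}0.png",cv2.resize(c["color"][:,:,::-1],(800,600),interpolation=cv2.INTER_CUBIC))
    print(n,c["fx"],c["fy"],c["cx"],c["cy"],np.round(c["camera_from_world"],4).tolist())
E
```

```text
pics
0.0 [ 0.24349722 -0.68236746  0.21776844] [ 9.85344293e-01  1.70575546e-01 -2.01139482e-04 -7.53258191e-04] 1.0002158758021595
scene 400.4240267561879 400.4240267561879 253.602812656181 193.0102420072146 [[-0.7069, -0.7072, 0.0106, 0.3503], [-0.5405, 0.5306, -0.6529, 0.3647], [0.4562, -0.4673, -0.7573, 0.8755], [0.0, 0.0, 0.0, 1.0]]
top 413.032932201089 413.032932201089 252.80765084498836 192.4191318001489 [[0.0281, -0.9994, -0.019, -0.0048], [-0.9953, -0.0262, -0.0937, 0.5512], [0.0932, 0.0216, -0.9954, 1.1549], [0.0, 0.0, 0.0, 1.0]]
```

View pics/scene0.png

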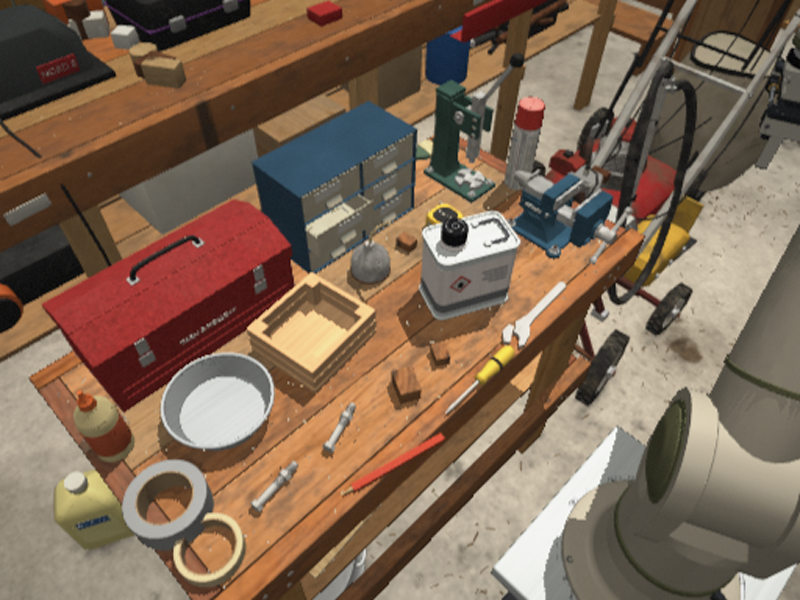

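View pics/top0.png

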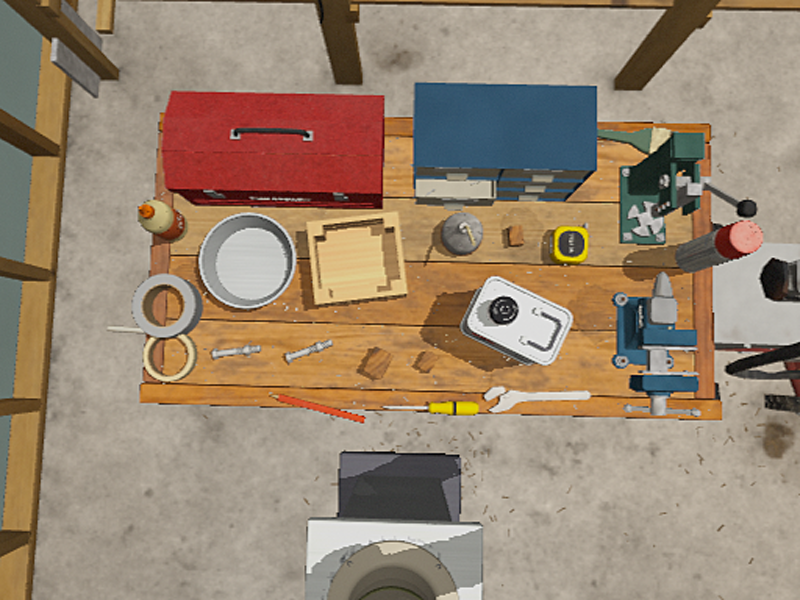

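The top view shows bolts at (236,351) and (308,350), the pan at (248,260), the crate at (357,258), and the tin at (517,320) with its cap at (503,310). There are three offcut candidates: (376,363), (426,361) and (515,236). The first looks largest, so I'll confirm it in a crop.

Run:
```python
import cv2
from cell import arm
c=arm.capture("top")["color"][:,:,::-1]
a=cv2.resize(c[132:164,300:364],None,fx=6,fy=6,interpolation=cv2.INTER_CUBIC)
import numpy as np
b=cv2.resize(c[208:248,128:288],(800,200),interpolation=cv2.INTER_CUBIC)   # x5
t=cv2.resize(c[170:240,288:372],(480,400),interpolation=cv2.INTER_CUBIC)   # 5.714
im=np.zeros((600,800,3),np.uint8);im[:200]=b;im[200:,:480]=t
k=cv2.resize(c[140:166,314:348],(320,245),interpolation=cv2.INTER_CUBIC);im[200:445,480:]=k #9.41
cv2.imwrite("pics/crop1.png",im)
```

```text
(no output)
```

View pics/crop1.png

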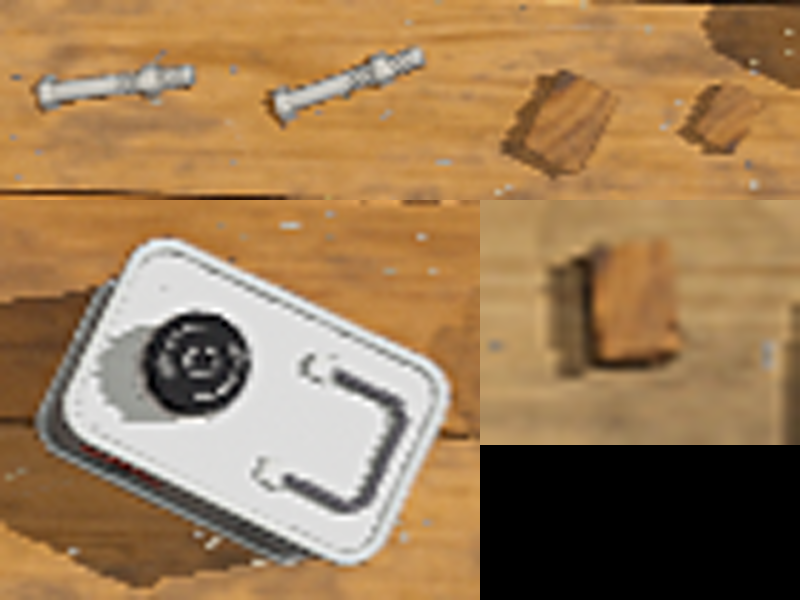

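```bash
cat > h.py <<'E'
from cell import arm
import numpy as np, cv2
from scipy.spatial.transform import Rotation as R
def ray(c,u,v,z):
    T=np.array(c["camera_from_world"]);Rm,t=T[:3,:3],T[:3,3]
    d=Rm.T@np.array([(u-c["cx"])/c["fx"],(v-c["cy"])/c["fy"],1]);o=-Rm.T@t
    return o+d*(z-o[2])/d[2]
def wpix(c,pos,rot,u,v,z):   # wrist fisheye pixel -> world at height z
    p=np.array([u-c["cx"],v-c["cy"]])/c["fx"];th=np.linalg.norm(p)
    d=np.r_[p/th*np.sin(th),np.cos(th)];T=np.array(c["tool_from_camera"]);Q=R.from_quat(rot).as_matrix()
    o=np.array(pos)+Q@T[:3,3];d=Q@T[:3,:3]@d
    return o+d*(z-o[2])/d[2]
def q(yaw):  # tool down, closing line (tool y) along world angle yaw (mod pi)
    c,s=np.cos(yaw),np.sin(yaw)
    y=np.array([c,s,0]);z=np.array([0,0,-1.]);return R.from_matrix(np.c_[np.cross(y,z),y,z]).as_quat()
def best(pos,yaw):  # yaw or yaw+pi, whichever keeps joint 7 nearer
    j0=np.array(arm.observe()["joints"]);r=[]
    for k in(0,np.pi):
        j=arm.solve_ik(pos,q(yaw+k))
        if j is not None:r.append((np.abs(np.array(j)-j0).max(),yaw+k,np.round(j,2)))
    r.sort(key=lambda a:a[0]);return r
E
python3 - <<'E'
from h import *
c=arm.capture("top")
f=lambda n,x,y,z:print(n,np.round(ray(c,x,y,z),4))
b=lambda n,x,y,z:f(n,128+x/5,208+y/5,z)
k=480/84
t=lambda n,x,y,z:f(n,288+x/k,170+y/k,z)
b("b1 head",45,95,.01);b("b1 tip",193,74,.01);b("b1 mid",98,87,.01)
b("b2 head",282,103,.01);b("b2 tip",423,57,.01);b("b2 mid",325,90,.01)
for p in((558,72),(617,98),(570,175),(527,140)):b("off",*p,.03)
b("small",735,118,.02);f("k2",314+635/9.41,140+100/9.41,.02)
t("cap",197,363,.182);t("tin",255,400,.145)
for p in((150,240),(450,375),(365,563),(62,412)):t("tinc",*p,.145)
f("pan",248*.64,260*.64,.042);f("crate",357*.64,258*.64,.062)
for p in((306,219),(400,212),(408,295),(314,307)):f("crc",p[0]*.64,p[1]*.64,.062)
print(arm.observe()["clock"])
E
```

```text
b1 head [0.4435 0.3423 0.01  ]
b1 tip [0.458 0.257 0.01 ]
b1 mid [0.449  0.3118 0.01  ]
b2 head [0.4427 0.2047 0.01  ]
b2 tip [0.4714 0.1243 0.01  ]
b2 mid [0.4509 0.1802 0.01  ]
off [0.4646 0.0451 0.03  ]
off [0.4508 0.0112 0.03  ]
off [0.4069 0.0365 0.03  ]
off [0.4258 0.0614 0.03  ]
small [ 0.4415 -0.056   0.02  ]
k2 [ 0.6824 -0.3573  0.02  ]
cap [ 0.44   -0.1666  0.182 ]
tin [ 0.4244 -0.1979  0.145 ]
tinc [ 0.494  -0.1505  0.145 ]
tinc [ 0.4378 -0.2838  0.145 ]
tinc [ 0.3545 -0.2468  0.145 ]
tinc [ 0.4166 -0.1127  0.145 ]
pan [0.617  0.2799 0.042 ]
crate [0.6225 0.0794 0.062 ]
crc [0.6911 0.1737 0.062 ]
crc [0.7079 0.0049 0.062 ]
crc [ 0.5585 -0.0134  0.062 ]
crc [0.5327 0.1529 0.062 ]
0.2
```

```bash
cat >> h.py <<'E'
def st(n=""):
    o=arm.observe();print(n,round(o["clock"],2),np.round(o["tcp_pos"],4),"op %.1fmm"%(93*o["opening"]),"F",np.round(o["contact_force"],1),"g",round(o["grip_force"],1),flush=True);return o
def over(x,y,z,yaw):
    r=best([x,y,z],yaw);assert r;arm.reach([x,y,z],q(r[0][1]));return r[0][1]
def wsave(name):
    o=arm.observe();c=arm.capture("wrist");cv2.imwrite(f"pics/{name}.png",cv2.resize(c["color"][:,:,::-1],(800,600),interpolation=cv2.INTER_CUBIC))
    np.savez(f"pics/{name}.npz",pos=o["tcp_pos"],rot=o["tcp_rot"],**{k:c[k] for k in("fx","fy","cx","cy","tool_from_camera")})
E
python3 - <<'E'
from h import *
o=st()
a=arm.reach([.46,-.56,.32],o["tcp_rot"])
st("up")
over(.46,.037,.25,np.radians(64));st("over offcut")
wsave("w1")
for p,y in(([.437,.0385,.006],64),([.449,.312,.004],9.6),([.4527,.1766,.004],19.6),([.617,.2799,.01],90),([.6225,.0794,.05],90),([.44,-.1666,.16],-60)):
    print(p,[(round(a[0],2),round(np.degrees(a[1])),a[2].tolist()) for a in best(p,np.radians(y))])
E
```

```text
0.2 [ 0.2436 -0.6825  0.2181] op 93.1mm F [-0.2 -0.5  0.1] g 0.0
up 1.24 [ 0.4579 -0.5612  0.3193] op 92.7mm F [-0.5 -0.5  0.3] g 0.0
over offcut 3.39 [0.4605 0.0362 0.25  ] op 93.0mm F [-0.7  1.   0.2] g 0.0
[0.437, 0.0385, 0.006] [(np.float64(0.69), 64, [-0.12, 0.68, -0.15, 2.39, 0.88, 0.12, 0.01]), (np.float64(2.02), 244, [0.51, 0.98, -1.16, 2.35, 1.36, 0.9, 2.62])]
[0.449, 0.312, 0.004] [(np.float64(0.92), 190, [-0.16, 0.87, -0.84, 2.12, 1.11, 0.69, 1.52]), (np.float64(1.63), 10, [-0.56, 0.73, -0.23, 2.14, 0.49, 0.32, -1.03])]
[0.4527, 0.1766, 0.004] [(np.float64(1.18), 200, [0.06, 0.83, -0.82, 2.26, 1.21, 0.61, 1.77]), (np.float64(1.36), 20, [-0.36, 0.7, -0.18, 2.28, 0.61, 0.21, -0.76])]
[0.617, 0.2799, 0.01] [(np.float64(0.58), 90, [-0.1, 0.89, -0.68, 1.81, 0.82, 0.74, 0.34]), (np.float64(2.57), 270, [-0.56, 0.8, 0.08, 1.85, -0.11, 0.5, -1.98])]
[0.6225, 0.0794, 0.05] [(np.float64(0.47), 90, [0.19, 0.78, -0.64, 1.92, 0.72, 0.68, 0.68]), (np.float64(2.31), 270, [-0.26, 0.7, 0.06, 1.95, -0.08, 0.49, -1.71])]
[0.44, -0.1666, 0.16] [(np.float64(1.11), 120, [0.83, 0.49, -0.81, 2.19, 0.58, 0.68, 1.71]), (np.float64(1.49), -60, [0.32, 0.39, -0.1, 2.22, 0.08, 0.53, -0.89])]
```

View pics/w1.png

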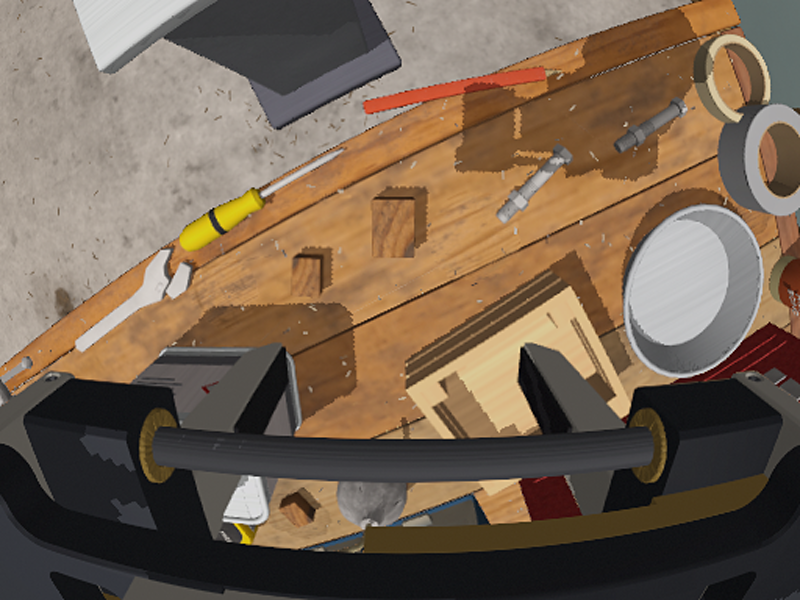

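Run:
```python
from h import *
d=np.load("pics/w1.npz")
w=lambda x,y,z:wpix(d,d["pos"],d["rot"],x*.64,y*.64,z)[:2].round(4)
P=[w(*p,.03) for p in((373,197),(414,198),(415,257),(373,254))];print(P,np.mean(P,0))
print("b2",w(565,155,.01),w(502,215,.01),"b1",w(681,103,.01),w(619,147,.01),"cap?")
```

```text
[array([0.4063, 0.0358]), array([0.422 , 0.0658]), array([0.4674, 0.0447]), array([0.4493, 0.014 ])] [0.43625  0.040075]
b2 [0.445  0.2058] [0.4706 0.1296] b1 [0.4431 0.3454] [0.4584 0.2599] cap?
```

Run:
```python
from h import *
a=over(.437,.039,.10,np.radians(62))
arm.move_l([.437,.039,.006],.12,f_stop=15);st("down")
arm.grip(0,20);o=st("grip")
arm.move_l([.437,.039,.14],.25);st("lift")
over(.6225,.0794,.16,np.radians(90))
arm.move_l([.6225,.0794,.022],.2,f_stop=8);st("in crate")
arm.grip(.75);arm.move_l([.6225,.0794,.16],.3)
# bolt 2
over(.4535,.178,.10,np.radians(19));arm.move_l([.4535,.178,.0035],.12,f_stop=15);st("b2 down")
arm.grip(0,30);st("grip");arm.move_l([.4535,.178,.14],.25);st("lift")
over(.617,.2799-.026,.14,np.radians(90));wsave("w2")
arm.move_l([.617,.2799-.026,.009],.2,f_stop=8);st("pan")
```

```text
down 5.03 [0.4376 0.039  0.0066] op 93.2mm F [ 0.1 -0.4 -0.4] g 0.0
grip 5.96 [0.437 0.039 0.006] op 35.8mm F [-0.2  0.3 -1.2] g 19.9
lift 6.72 [0.4367 0.0386 0.1393] op 36.1mm F [ 0.8 -0.4 -0.3] g 19.9
in crate 8.35 [0.6228 0.0798 0.0231] op 35.7mm F [-0.9  0.1 -0.2] g 19.9
b2 down 11.71 [0.4537 0.1782 0.0039] op 69.5mm F [-0.8 -0.6  0.2] g 0.0
grip 12.67 [0.4535 0.178  0.0035] op 11.0mm F [ 0.1 -0.7 -0.1] g 29.9
lift 13.37 [0.4534 0.1772 0.1392] op 10.9mm F [ 0.1 -0.2 -1.4] g 29.9
pan 15.38 [0.6152 0.2525 0.0064] op 11.0mm F [0.9 0.  2.1] g 29.8
```

View pics/w2.png

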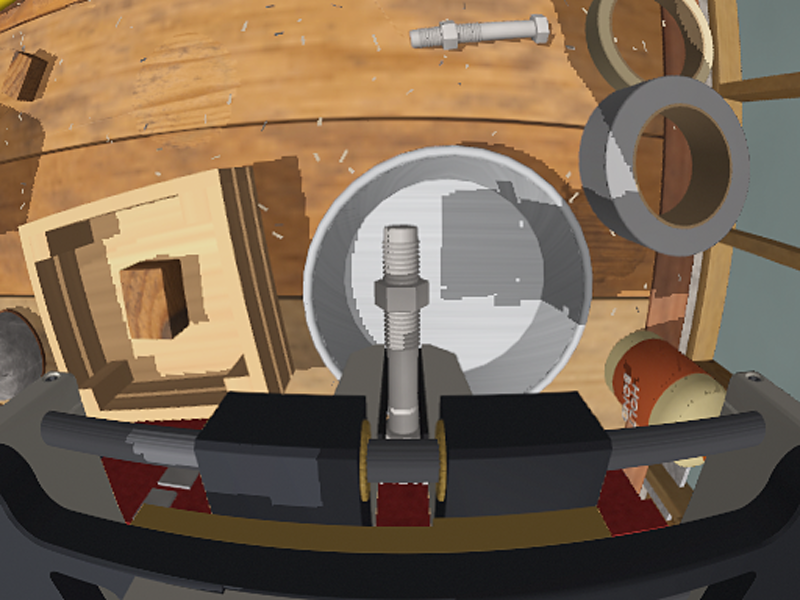

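The offcut is in the crate at (150,300). Bolt 2 is held over the pan, and bolt 1 is at (480,32).

Run:
```python
from h import *
arm.grip(.3);st("open");arm.move_l([.617,.2799-.026,.14],.3)
arm.grip(.7)
over(.449,.313,.10,np.radians(10));arm.move_l([.449,.313,.0035],.12,f_stop=15);st("b1 down")
arm.grip(0,30);st("grip");arm.move_l([.449,.313,.14],.25);st("lift")
over(.622,.2799+.026,.14,np.radians(90));wsave("w3")
arm.move_l([.622,.2799+.026,.009],.2,f_stop=8);st("pan")
arm.grip(.3);arm.move_l([.622,.2799+.026,.16],.3);st("out");wsave("w4")
a=cv2.imread("pics/w3.png");b=cv2.imread("pics/w4.png")
cv2.imwrite("pics/w34.png",np.vstack([a[:300],b[:300]]))
for y in range(-90,90,15):
    print(y,[(round(np.degrees(a[1])),a[2][6]) for a in best([.44,-.1666,.16],np.radians(y))])
```

```text
open 15.91 [0.6146 0.2522 0.0057] op 27.9mm F [ 0.9  0.6 -0.5] g 0.0
b1 down 19.26 [0.4492 0.3133 0.004 ] op 65.4mm F [-0.9 -0.3  0.3] g 0.0
grip 20.16 [0.449  0.313  0.0035] op 11.0mm F [-0.2  0.3 -0.5] g 30.0
lift 20.86 [0.449  0.3121 0.1389] op 11.2mm F [-0.1 -0.1 -0.4] g 30.0
pan 22.68 [0.62   0.3047 0.0065] op 11.1mm F [-0.2 -0.3  2.9] g 30.0
out 23.88 [0.622  0.3055 0.1603] op 27.6mm F [ 1.2  0.3 -0.7] g 0.0
-90 [(90, np.float64(1.2)), (-90, np.float64(-0.84))]
-75 [(105, np.float64(1.42)), (-75, np.float64(-1.06))]
-60 [(120, np.float64(1.63)), (-60, np.float64(-0.87))]
-45 [(-45, np.float64(-0.66)), (135, np.float64(1.85))]
-30 [(-30, np.float64(-0.46)), (150, np.float64(2.06))]
-15 [(-15, np.float64(-0.26)), (165, np.float64(2.27))]
0 [(0, np.float64(-0.06)), (180, np.float64(2.48))]
15 [(15, np.float64(0.13)), (195, np.float64(-1.61))]
30 [(30, np.float64(0.35)), (210, np.float64(-1.35))]
45 [(45, np.float64(0.56)), (225, np.float64(-1.09))]
60 [(60, np.float64(0.77)), (240, np.float64(-1.01))]
75 [(75, np.float64(0.99)), (255, np.float64(-0.92))]
```

View pics/w34.png

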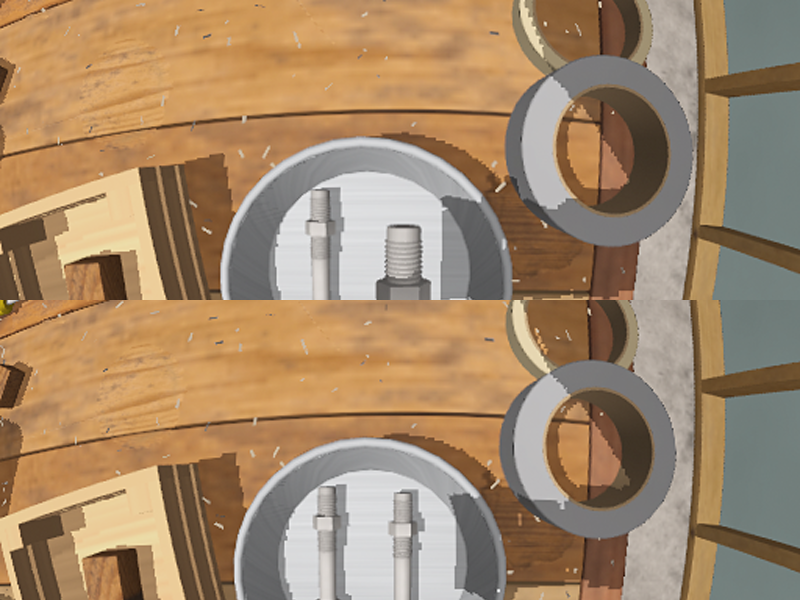

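Both bolts lie in the pan at (327,540) and (402,540). Next is the cap.

Run:
```python
from h import *
arm.grip(.65)
arm.move_l([.60,.28,.30],.3)
over(.45,-.16,.36,np.radians(-52));arm.wait(.2);st("hover");wsave("w5")
```

```text
hover 27.2 [ 0.4504 -0.1594  0.3597] op 60.1mm F [ 0.1 -0.1 -0.1] g 0.0
```

View pics/w5.png

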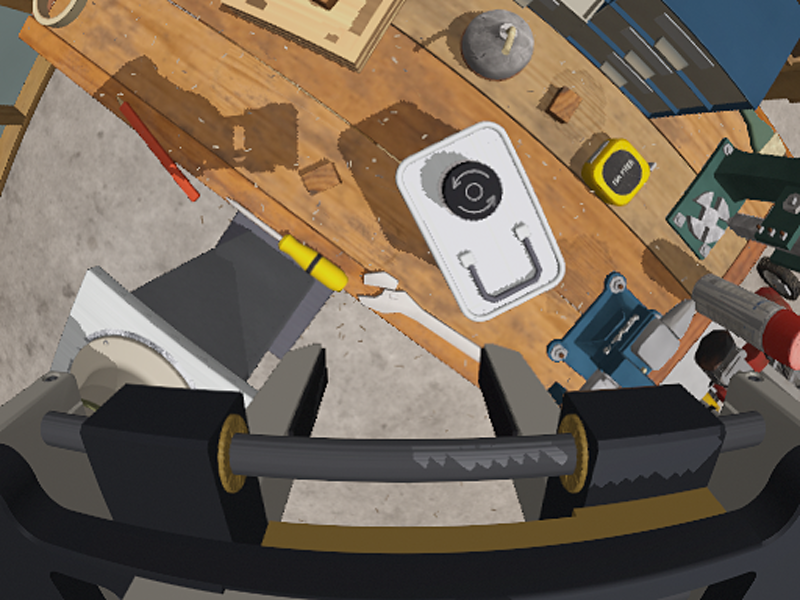

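The cap crown centre is at (473,191).

Run:
```python
from h import *
d=np.load("pics/w5.npz")
w=lambda x,y,z:wpix(d,d["pos"],d["rot"],x*.64,y*.64,z)[:2].round(4)
print("cap",w(473,191,.182),"tape",w(617,170,.03))
for p in((490,125),(400,175),(562,272),(480,318)):print(w(*p,.145))
c=arm.capture("top")
for p in ((503.5,310.5),):print(ray(c,p[0]*.64,p[1]*.64,.182))
# scene view cap crown at ~(455,226) of 800x600
s=arm.capture("scene");print(ray(s,455*.64,225*.64,.182))
for p in((248*.64,260*.64),):print("pan",ray(c,*p,.042))
im=cv2.resize(s["color"][120:200,240:350][:,:,::-1],(770,560),interpolation=cv2.INTER_CUBIC);cv2.imwrite("pics/s7.png",im)
```

```text
cap [ 0.5268 -0.1656] tape [ 0.6616 -0.3021]
[ 0.5799 -0.148 ]
[ 0.5014 -0.1168]
[ 0.5255 -0.2778]
[ 0.4482 -0.2471]
[ 0.52543656 -0.16495495  0.182     ]
[ 0.52764822 -0.16980945  0.182     ]
pan [0.61701525 0.27988414 0.042     ]
```

The first tin estimate was wrong: I missed the crop's 200 px pane offset. The wrist, top and scene views now agree on the cap at about (0.5265, -0.166).

Run:
```python
from h import *
X,Y=.5265,-.166;y0=np.radians(-52)
o=arm.observe();print([(round(np.degrees(a[1])),a[2].tolist()) for y in(-52,11) for a in best([X,Y,.157],np.radians(y))])
arm.move_l([X,Y,.24],.2,ori=q(y0))
print(f:=arm.move_l([X,Y,.157],.08,f_stop=6));st("down")
if not f:
    arm.grip(0,10);st("soft");arm.grip(0,50);st("grip")
    print(arm.move_l([X,Y,.1505],.03,f_stop=18));st("pressed")
```

```text
[(-52, [0.34, 0.48, -0.2, 2.05, 0.16, 0.63, -0.87]), (128, [0.9, 0.7, -1.08, 2.01, 0.79, 0.92, 1.62]), (11, [0.43, 0.49, -0.33, 2.04, 0.25, 0.65, 0.13]), (191, [-0.39, 0.65, 0.92, 2.09, -0.76, 0.78, -1.93])]
False
down 29.4 [ 0.5268 -0.1661  0.1574] op 60.4mm F [-0.3  0.2  0. ] g 0.0
soft 29.8 [ 0.5268 -0.1662  0.1573] op 45.7mm F [-0.2 -0.3  2.8] g 10.0
grip 30.02 [ 0.5268 -0.1662  0.1573] op 44.6mm F [0.2 0.  4.2] g 50.0
False
pressed 30.38 [ 0.5268 -0.1662  0.1511] op 44.9mm F [-2.4  0.4 11.2] g 50.0
```

Run:
```python
from h import *
X,Y=.5265,-.166;y0=np.radians(-52)
arm.move_l([X,Y,.1497],.03,f_stop=15)
for k in range(1,7):
    arm.move_l([X,Y,.1497],.03,ori=q(y0+k*1.1/6))
    o=st(k);print("Mz",np.round(o["wrist_torque"],2),np.degrees(R.from_quat(o["tcp_rot"]).as_euler("zyx")[0]).round(1))
```

```text
1 30.97 [ 0.5273 -0.1661  0.1508] op 44.6mm F [-1.4  0.9 13.7] g 50.0
Mz [0.07 0.24 0.07] -48.5
2 31.3 [ 0.5275 -0.166   0.1508] op 44.5mm F [-1.2  0.6 12.3] g 50.0
Mz [0.02 0.08 0.07] -59.0
3 31.63 [ 0.5277 -0.166   0.1508] op 44.6mm F [ 0.7  0.8 12. ] g 50.0
Mz [0.01 0.1  0.03] -69.6
4 31.97 [ 0.5277 -0.166   0.1508] op 44.9mm F [ 0.5  0.7 12.9] g 50.0
Mz [0.06 0.03 0.12] -80.1
5 32.3 [ 0.5277 -0.1659  0.1508] op 44.5mm F [ 0.  -0.4 12. ] g 50.0
Mz [ 0.03 -0.04  0.  ] -90.6
6 32.63 [ 0.5278 -0.1659  0.1508] op 44.3mm F [-0.6  0.9 12. ] g 50.0
Mz [ 0.02 -0.06  0.02] -101.1
```

Run:
```python
from h import *
X,Y=.5265,-.166
o=st();print(R.from_quat(o["tcp_rot"]).as_matrix()[:2,1])
print(arm.move_l([X,Y,.163],.03,f_stop=12));st("rise")
print(arm.move_l([X,Y,.18],.05,f_stop=8));st("lift")
```

```text
32.63 [ 0.5278 -0.1659  0.1508] op 44.3mm F [-0.6  0.9 12. ] g 50.0
[0.98138326 0.19204105]
True
rise 33.13 [ 0.5265 -0.166   0.1632] op 44.5mm F [ 0.5 -0.9 -1. ] g 50.0
False
lift 33.62 [ 0.5265 -0.1661  0.1803] op 44.3mm F [ 0.5  0.4 -0.3] g 50.0
```

Run:
```python
from h import *
arm.move_l([.527,-.166,.237],.1);arm.wait(.3);st("up")
s=arm.capture("scene");t=arm.capture("top")
a=cv2.resize(s["color"][90:210,225:350][:,:,::-1],(480,460),interpolation=cv2.INTER_CUBIC)
b=cv2.resize(t["color"][128:268,128:388][:,:,::-1],None,fx=2.5,fy=2.5,interpolation=cv2.INTER_CUBIC)
im=np.zeros((600,800,3),np.uint8);im[:250,:460]=b[:250,-460:]
im[:,:]=0;im[:325,:400]=cv2.resize(b,(400,325)[:2]) if False else cv2.resize(b,(400,215))[:215].repeat(1,0) if False else 0
A=cv2.resize(a,(400,383));B=cv2.resize(b,(400,215));im[:383,:400]=A;im[:215,400:]=B;cv2.imwrite("pics/fin.png",im[:383])
```

```text
up 34.63 [ 0.5268 -0.1659  0.2365] op 44.9mm F [-0.1 -0.1 -0.8] g 50.0
```

View pics/fin.png

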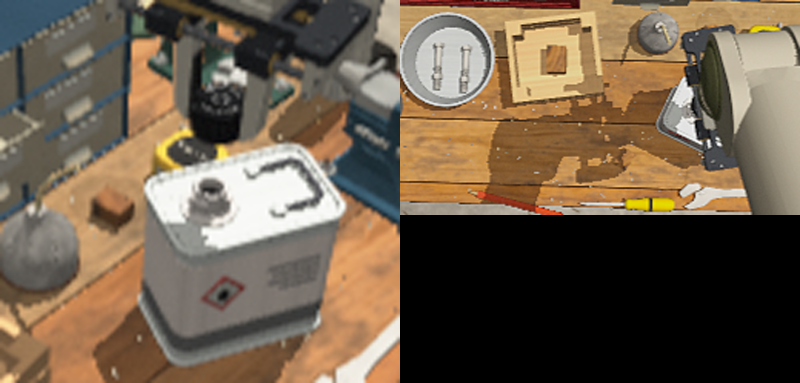

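The spout is bare with its mouth at (209,184). The cap is held upright at (217,112), the bolts are in the pan at (437,68) and (465,68), and the offcut is in the crate at (556,60).

Run:
```python
from h import *
s=arm.capture("scene")
print(ray(s,225+209/3.2,90+184/3.19,.169));st()
print(arm.hand_in())
```

```text
[ 0.52844613 -0.16874549  0.169     ]
 34.78 [ 0.5269 -0.166   0.2368] op 44.9mm F [ 0.3 -0.2 -1.5] g 50.0
the job is handed in; nothing more can be done
None
```

I've handed the job in at 35 s of the 72 s allowed, with no verdict returned: both bolts are in the pan, the offcut is in the crate, and the cap is off and held upright about 6.5 cm above the spout of the standing tin.

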